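Snap the grey pot collar shut with spring pliers

TASK

Using the blue-handled spring pliers, snap shut the grey collar round the foot of the speckled stoneware pot: put the open jaws on either side of the collar's two ears and press the handles closed until the press stud between the ears clicks together. Then let go and leave the pliers lying flat on the bench; do not push the collar with bare fingers, and leave the terracotta pot with the orange collar alone.

Things in the scene. Friction and masses are not known exactly. Their poses are not given: they have to be found in the camera images.
- pliers: Loose spring pliers, lying flat, blue handles. Origin: under the hinge pin; x to jaw tips (78 mm), z up. Pinch both handles (20 mm high, x -30 to -120) from outside at x -70: 66 mm wide open, 27 shut. A 4-7 N pinch, or fingers 2-4 mm past contact, carries them open; 20-35 N shuts them on the ears. Open jaws: 40 mm gap at x 55, 18 mm high. Want the ears' midpoint at x 60, y 0.
- grey_pot: Fixed speckled off-white pot, 92 mm wide, 98 high; grey two-part collar at its foot ending in two upright ears with a press stud between. Origin: on the bench below the ears' midpoint; x to the pot's axis (66 mm away), z up. Ears: x -14 to 24, 4 to 22 mm high, 22 mm over the outsides open, 10 clicked; about 9 N each, then they stay shut. Pliers go on with their x along this x, lying on the bench.
- grey_snap (a joint): Closing of the grey collar, rad: 0 open, 0.055 clicked shut. It springs back if let go before half way and stays shut by itself once clicked.
- orange_pot: Bystander: fixed plain terracotta pot of the same shape and size with an open orange collar, to be left alone. Origin and axes as for the grey-collared pot. Either pot may be the nearer one; they stand 110 mm or more apart, centre to centre.
Not all that is in view belongs to the job. Of the things like the pliers, leave any that is purple; of the rest the smaller one is meant.

How it is judged:
By the outcome, as a careful person would: the job done as asked, in the order asked, and still so for the second after the job is handed in, with the robot touching nothing.
It also fails if it takes over 42 s, if anything falls off the work surface, if the arm or the gripper's body presses on something with over 40 N, if the wrist force passes 120 N, or if a joint passes its speed limit or range.

ROBOT

A 6-joint arm with a two-finger parallel gripper is mounted at the origin on the work surface. World frame = base frame: x ahead of the robot, y to its left, z up, the work surface at z = 0. Lengths are in m, angles in rad, forces in N, time in s.
With the tool pointing down it reaches from about 0.35 to 0.875 m from the base axis. Payload 4.2 kg.
Tool frame: the origin (TCP) lies midway between the tips of the shut fingers; the grasp point (between the pads) lies 19 mm behind it; z points along the fingers, y is the line along which they close (so a half turn about z gives the same grasp; the last joint's range is limited). The gripper opens to 87 mm and grips with 3 to 60 N. Pads are 19 mm wide; open, the fingers measure 117 mm over their backs; the gripper's body (75 mm by 190 mm) begins 51 mm behind the grasp point.
Start: joints at [1.524, 0.385, 0.008, 0, -1.194, -0.259], TCP at [0.188, 0.596, 0.223] pointing down, gripper open.
Joint ranges: [-3.14, 3.14], [-1.21, 2.06], [-1.07, 1.41], [-3.16, 2.05], [-2.99, -0.16], [-3.1, 3.1]. Speed limits (rad/s): [2.79, 2.79, 3.14, 3.14, 3.14, 3.14].

INTERFACE

Orientations are given as a rotation vector (axis times angle).
In Python, from station import robot, hand, kin, cams, spotter, readout gives the robot as it stands. Calls block until the motion is done:
- robot.reach(position, orientation): joint-space move of the TCP to a pose.
- robot.movel(position, velocity=0.15, frame=None): straight line of the TCP; frame=None keeps the orientation; velocity is the mean speed in m/s.
- robot.set_joints(angles): joint-space move.
- hand.move_gripper(opening): opening from 0.0 (shut) to 1.0 (fully open); the grip force is fixed at half the most; returns when the fingers have stopped.
- robot.pause(seconds).
- kin.solve_ik(position, orientation): joint angles nearest the present ones, or None.
- cams.capture(name): name is "scene" or "side" or "wrist"; returns a dict with "image" (420x560x3 uint8, red, green, blue), "range_z" (420x560 float32, m along the optical axis (not along the pixel's ray), 0 where there is no reading), "fov_y" (degrees; the focal length in pixels is half the picture's height over the tangent of half this angle, whatever the lens; pixels are square), "cx", "cy" (the principal point, pixels), "R" (3x3) and "t" (3): a world point X has camera coordinates R X + t; the wrist camera has in their place "T_tool_cam" (4x4, takes a point from camera to tool coordinates, whose origin is the TCP and whose axes are the flange's). Camera axes: x right, y down, z forward; pixel columns grow to the right and rows downward; lengths in m; the calibration is good to about 2 mm. A picture is of the moment at which its call begins: read the wrist's pose just before it.
A pose or a line that the arm cannot do raises robot.PlanningError and nothing moves.
- robot.close_job(): hands the job in; it is judged then, once.
Trained networks look in a picture, given as the dict that the camera call returned (one of the last four; its "shot" number tells which), for a name from the list of things; names that differ only in an ending like _2 or _b are one class to them, and where a whole thing is asked for, a point or a joint stands for the part that bears it (a point fixed in the world has none). Each returns a list of dicts, best first, with "confidence" (0 to 1); they miss things now and then, are a little off and sometimes report something else, mostly with a low value. They report only what shows in the picture. A call takes as long as a camera call. They do not tell look-alikes from the thing itself.
- spotter.look_for(picture, query): "centre" ([x, y, z] in m, in world coordinates, good to about 4 mm: the middle of the surface that is visible of it).
- spotter.tip_of(picture, query): "centre" ([x, y, z] in m, in world coordinates, good to about 4 mm: a listed point, or the origin of a listed thing).
Readings, each from a call of its own:
- readout.read_clock(): time.
- readout.read_joint_positions(): joint angles.
- readout.read_dq(): joint speeds.
- readout.read_effort(): joint torques, N m.
- readout.read_position(): TCP position.
- readout.read_tool_rot(): TCP orientation.
- readout.read_contact_force(): force on the tool from outside, world axes, zero at the start.
- readout.read_torque(): the same for the moment, N m.
- readout.read_opening(): opening from 0.0 (shut) to 1.0 (fully open).
- readout.read_finger_force(): force on a finger pad.
Only numpy, scipy, OpenCV 4.12 (cv2) and the standard library are available. Lean on these libraries where they do the work, as an engineer would, in place of code of your own. Each camera call takes 0.05 s, during which the arm holds its last target. There are 200 camera calls.

## Working session

There is one attempt and no reset: what is moved stays moved. The work goes in short steps, each a Python script; the robot and the scene stay as the last script left them, time stands still between calls to the robot, and variables do not carry over. Pictures are saved under pics/ and viewed, at most 10 in all, crops included, and the job is handed in when it is done.

```bash
mkdir -p pics; ls; cat > h.py <<'E'
import numpy as np, cv2
from station import robot, hand, kin, cams, spotter, readout
def save(p,n): cv2.imwrite('pics/'+n,cv2.cvtColor(p['image'],cv2.COLOR_RGB2BGR))
def cloud(p,R=None,t=None):
    im=p['range_z'];h,w=im.shape;f=h/2/np.tan(np.radians(p['fov_y'])/2)
    v,u=np.mgrid[:h,:w];P=np.stack([(u-p['cx'])/f*im,(v-p['cy'])/f*im,im],-1)
    if 'R' in p: return (P-p['t'])@p['R']   # R^T (P-t)
    T=p['T_tool_cam'];P=P@T[:3,:3].T+T[:3,3]
    return P@R.T+t
E
python3 - <<'E'
from h import *
for n in ['scene','side']:
    p=cams.capture(n);save(p,n+'1.png');np.savez('pics/'+n+'1.npz',c=cloud(p),z=p['range_z'],im=p['image'])
    for q in ['pliers','grey_pot','orange_pot']:
        print(n,q,[(np.round(d['centre'],3),round(d['confidence'],2)) for d in spotter.look_for(p,q)],'TIP',[(np.round(d['centre'],3),round(d['confidence'],2)) for d in spotter.tip_of(p,q)])
    print(p['R'],p['t'],p['fov_y'])
print(readout.read_clock())
E
```

```text
pics
scene pliers [(array([ 0.784, -0.138,  0.024]), 0.91), (array([ 0.341, -0.131,  0.015]), 0.9), (array([ 0.546, -0.198,  0.013]), 0.76)] TIP [(array([ 0.546, -0.173, -0.003]), 0.88), (array([ 0.747, -0.104, -0.001]), 0.81)]
scene grey_pot [(array([0.496, 0.135, 0.073]), 0.74)] TIP [(array([ 0.478,  0.083, -0.001]), 0.74)]
scene orange_pot [(array([0.679, 0.16 , 0.082]), 0.7)] TIP [(array([0.655, 0.11 , 0.002]), 0.82)]
[[ 0.30829665  0.95117339  0.01491169]
 [ 0.61715824 -0.18805694 -0.76403553]
 [-0.72392602  0.24475247 -0.64500182]] [-0.14498224 -0.31062793  1.31032111] 49.41459329027212
side pliers [(array([ 0.322, -0.127,  0.014]), 0.84), (array([ 0.548, -0.173,  0.016]), 0.69), (array([ 0.752, -0.101,  0.026]), 0.66)] TIP [(array([ 0.341, -0.129, -0.003]), 0.93), (array([ 0.55 , -0.174,  0.002]), 0.88), (array([ 0.75 , -0.107,  0.003]), 0.73)]
side grey_pot [(array([0.477, 0.173, 0.091]), 0.84)] TIP [(array([0.479, 0.082, 0.001]), 0.85)]
side orange_pot [(array([0.654, 0.198, 0.082]), 0.84)] TIP [(array([ 0.65 ,  0.113, -0.005]), 0.56)]
[[-0.9973731  -0.06889405  0.02237225]
 [-0.06100098  0.63231054 -0.7723097 ]
 [ 0.03906134 -0.77164564 -0.63485212]] [0.53986201 0.0879261  0.7706568 ] 54.98222940683723
0.7
```

View pics/scene1.png

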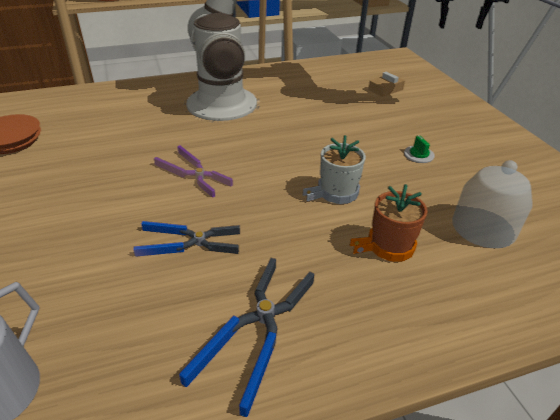

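View pics/side1.png

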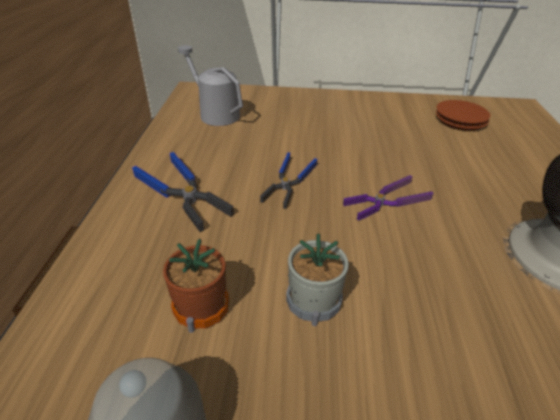

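Candidates in the scene picture are purple pliers (193,172), small blue (197,240) and large blue (255,335). Purple is excluded, and of the other two the one at (197,240) is smaller, so that's the one. The grey pot's ears are at about (312,195), facing −y.

```bash
python3 - <<'E'
import numpy as np,cv2
d=np.load('pics/scene1.npz');c,im=d['c'],d['im'];bgr=cv2.cvtColor(im,cv2.COLOR_RGB2BGR)
cv2.imwrite('pics/crop.png',cv2.resize(bgr[140:280,120:400],(800,400),interpolation=cv2.INTER_CUBIC))
for n in ['scene','side']:
    d=np.load(f'pics/{n}1.npz');c,im=d['c'],d['im']
    m=(abs(c[...,0]-.546)<.14)&(abs(c[...,1]+.173)<.16)&(c[...,2]>.008)&(c[...,2]<.04)&(d['z']>0)
    hsv=cv2.cvtColor(im,cv2.COLOR_RGB2HSV).astype(int)
    b=m&(hsv[...,0]>100)&(hsv[...,0]<135)&(hsv[...,1]>120); 
    n_,lab,st,ce=cv2.connectedComponentsWithStats(b.astype(np.uint8))
    for i in range(1,n_):
        if st[i,4]>25:
            P=c[lab==i];q=P[:,:2]-P[:,:2].mean(0);v=np.linalg.svd(q,full_matrices=False)[2][0];s=q@v
            print(n,i,st[i],P.mean(0).round(4),'ends',(P[:,:2].mean(0)+v*s.min()).round(3),(P[:,:2].mean(0)+v*s.max()).round(3))
    # pot circle
    g=(abs(c[...,0]-.49)<.07)&(abs(c[...,1]-.14)<.075)&(c[...,2]>.05)&(c[...,2]<.096)
    # rim fit from top ring/outer wall
    P=c[g&(hsv[...,1]<90)]
    A=np.c_[2*P[:,:2],np.ones(len(P))];s=np.linalg.lstsq(A,(P[:,:2]**2).sum(1),rcond=None)[0]
    print('pot',n,len(P),s[:2],np.sqrt(s[2]+s[:2]@s[:2]))
E
```

```text
scene 1 [142 221  45  12 306] [ 0.4997 -0.2314  0.0164] ends [ 0.482 -0.269] [ 0.519 -0.19 ]
scene 2 [134 242  50  12 333] [ 0.5558 -0.2455  0.0167] ends [ 0.563 -0.203] [ 0.549 -0.289]
pot scene 813 [0.48117905 0.14623747] 0.041860872974266806
side 1 [280 154   9  19  49] [ 0.5523 -0.2372  0.018 ] ends [ 0.545 -0.281] [ 0.558 -0.201]
side 2 [299 160  17  19  80] [ 0.4985 -0.2198  0.0172] ends [ 0.48  -0.258] [ 0.516 -0.185]
pot side 1435 [0.47887953 0.15072199] 0.041902227052553365
```

View pics/crop.png

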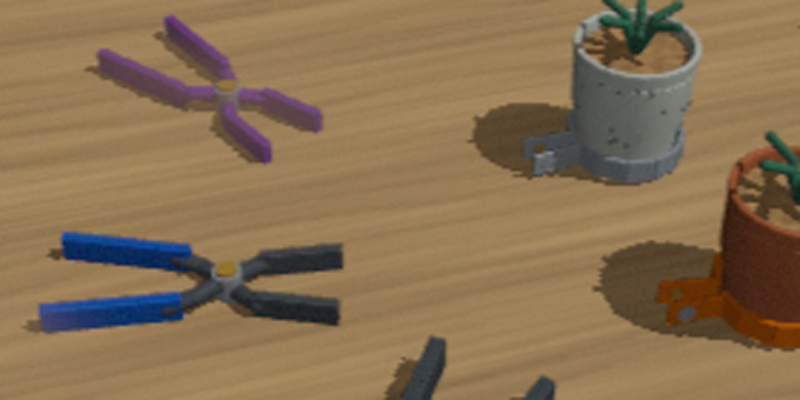

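The crop confirms it: small blue pliers with handles at left and jaws pointing at +y, and the grey collar's ears facing −y. Next are close looks at both with the wrist camera.

```bash
cat >> h.py <<'E'
from scipy.spatial.transform import Rotation as Ro
def ori(yaw,flip=False):   # tool x along yaw (or opposite), z down
    a=np.radians(yaw)+(np.pi if flip else 0);x=np.array([np.cos(a),np.sin(a),0]);z=np.array([0,0,-1.]);
    return Ro.from_matrix(np.c_[x,np.cross(z,x),z]).as_rotvec()
def wrist(n):
    t=np.array(readout.read_position());R=Ro.from_rotvec(readout.read_tool_rot()).as_matrix()
    p=cams.capture('wrist');save(p,n+'.png');c=cloud(p,R,t);np.savez('pics/'+n+'.npz',c=c,z=p['range_z'],im=p['image']);return p,c
E
python3 - <<'E'
from h import *
print(Ro.from_rotvec(readout.read_tool_rot()).as_matrix().round(2))
for f in (0,1):
    for pos,y in (([.526,-.24,.2],73),([.479,-.047,.2],89)):
        q=kin.solve_ik(pos,ori(y,f));print(f,None if q is None else np.round(q,2))
p=cams.capture('wrist');print(p['T_tool_cam'].round(3),p['fov_y'])
E
```

```text
[[ 0.95 -0.3  -0.  ]
 [-0.3  -0.95  0.  ]
 [-0.   -0.   -1.  ]]
0 [-0.15  0.32 -0.14  0.   -1.1   2.99]
0 [ 0.24  0.16 -0.37  0.   -1.04  2.88]
1 [-0.15  0.32 -0.14  0.   -1.1  -0.15]
1 [ 0.24  0.16 -0.37  0.   -1.04 -0.26]
[[-0.    -0.97  -0.244  0.067]
 [ 1.     0.    -0.001  0.   ]
 [ 0.001 -0.244  0.97  -0.163]
 [ 0.     0.     0.     1.   ]] 68.79060775158321
```

```bash
python3 - <<'E'
from h import *
f=lambda L:[(np.round(d['centre'],4),round(d['confidence'],2)) for d in L]
robot.reach([.479,-.04,.17],ori(89,1));p,c=wrist('w_pot')
print('pot',f(spotter.tip_of(p,'grey_pot')))
robot.reach([.526,-.24,.13],ori(73,1));p,c=wrist('w_pl')
print('pl',f(spotter.tip_of(p,'pliers')),readout.read_clock())
a=cv2.imread('pics/w_pot.png');b=cv2.imread('pics/w_pl.png')
cv2.imwrite('pics/both.png',np.hstack([cv2.resize(a,(400,300)),cv2.resize(b,(400,300))]))
E
```

```text
pot [(array([ 0.4802,  0.0849, -0.003 ]), 0.8)]
pl [] 4.2917
```

View pics/both.png

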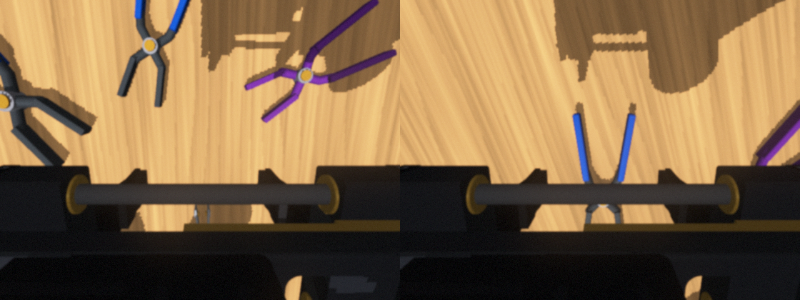

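Gripper hides the ears (~(205,212) left picture) but the pliers' handles are clear (right picture: blue at (580,145) and (628,145)). One more look at the ears from further forward.

```bash
python3 - <<'E'
from h import *
f=lambda L:[(np.round(d['centre'],4),round(d['confidence'],2)) for d in L]
d=np.load('pics/w_pl.npz');c,im=d['c'],d['im'];hsv=cv2.cvtColor(im,cv2.COLOR_RGB2HSV).astype(int)
b=(c[...,2]>.010)&(c[...,2]<.03)&(hsv[...,0]>100)&(hsv[...,0]<125)&(hsv[...,1]>120)
n_,lab,st,ce=cv2.connectedComponentsWithStats(b.astype(np.uint8))
for i in range(1,n_):
    if st[i,4]>100:
        P=c[lab==i];q=P[:,:2]-P[:,:2].mean(0);v=np.linalg.svd(q,full_matrices=False)[2][0];s=q@v
        print(i,st[i],P.mean(0).round(4),'ends',(P[:,:2].mean(0)+v*s.min()).round(4),(P[:,:2].mean(0)+v*s.max()).round(4),np.degrees(np.arctan2(v[1],v[0])))
robot.reach([.479,.07,.24],ori(89,1));p,c=wrist('w_ears')
print('pot',f(spotter.tip_of(p,'grey_pot')),'pl',f(spotter.tip_of(p,'pliers')),readout.read_clock())
cv2.imwrite('pics/earc.png',cv2.resize(cv2.imread('pics/w_ears.png')[60:260,160:400],(720,600)))
E
```

```text
1 [242 159  23  95 864] [ 0.5522 -0.2483  0.0206] ends [ 0.5451 -0.2905] [ 0.5601 -0.2019] 80.37964993461934
2 [304 160  25  95 854] [ 0.498  -0.2309  0.0205] ends [ 0.4793 -0.2697] [ 0.5193 -0.1865] 64.34986494783433
pot [(array([ 0.4809,  0.0835, -0.0028]), 0.9)] pl [(array([ 0.7468, -0.1009,  0.0022]), 0.96), (array([ 0.3423, -0.1263, -0.0043]), 0.68)] 5.7
```

View pics/earc.png

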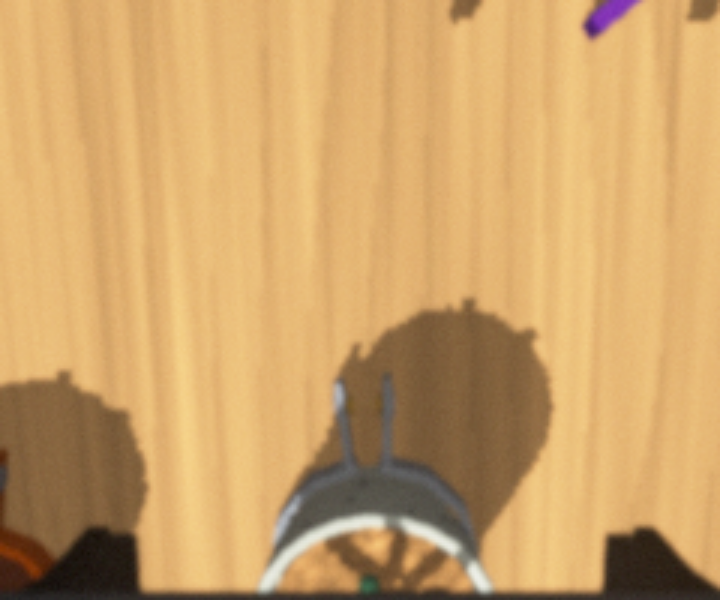

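The crop shows the two open ears from (343,380) and (388,375) down to (352,465) and (387,465), with the stud between them at about y=400. I'll intersect these pixels with the z = 22 mm plane and fit the pot's axis.

```bash
python3 - <<'E'
from h import *
d=np.load('pics/w_ears.npz');c,z=d['c'],d['z']
t=np.array(readout.read_position());R=Ro.from_rotvec(readout.read_tool_rot()).as_matrix()
p=cams.capture('wrist');T=p['T_tool_cam'];f=210/np.tan(np.radians(p['fov_y'])/2)
o=R@T[:3,3]+t
def px(cu,cv,h):
    v=R@T[:3,:3]@np.array([(160+cu/3-p['cx'])/f,(60+cv/3-p['cy'])/f,1]);return (o+v*(h-o[2])/v[2])[:2]
tips=[px(343,382,.022),px(388,376,.022)];roots=[px(353,462,.022),px(387,462,.022)]
print(np.round(tips,4),np.round(roots,4))
m=(c[...,2]>.01)&(c[...,2]<.03)&(abs(c[...,0]-.48)<.02)&(abs(c[...,1]-.08)<.02)
P=c[m];print(len(P),P.min(0).round(4),P.max(0).round(4),P.mean(0).round(4))
for lo in range(62,102,8):
    q=P[(P[:,1]*1000>=lo)&(P[:,1]*1000<lo+8)]
    if len(q): print(lo,len(q),q[:,0].min().round(4),q[:,0].max().round(4),q[:,0].mean().round(4),q[:,2].max().round(4))
# rim
m=(c[...,2]>.094)&(c[...,2]<.102)&(abs(c[...,0]-.48)<.06)&(abs(c[...,1]-.15)<.06);P=c[m]
from scipy.optimize import least_squares
s=least_squares(lambda s:np.hypot(P[:,0]-s[0],P[:,1]-s[1])-.044,[.48,.148],loss='soft_l1',f_scale=.002);print('rim',len(P),s.x)
E
```

```text
[[0.4908 0.0694]
 [0.4719 0.0672]] [[0.4874 0.1041]
 [0.4729 0.1044]]
209 [0.4697 0.0681 0.0103] [0.4953 0.0999 0.0253] [0.482  0.0827 0.0209]
62 14 0.4707 0.4937 0.4795 0.0233
70 52 0.4697 0.4953 0.4822 0.0251
78 73 0.4697 0.4952 0.4823 0.0253
86 39 0.4712 0.4928 0.4823 0.0246
94 31 0.4713 0.4918 0.4816 0.0241
rim 874 [0.47918135 0.14730685]
```

```bash
python3 - <<'E'
from h import *
d=np.load('pics/w_pot.npz');c=d['c'];P=c[60:69,205:214].reshape(-1,3);print(P.mean(0),P.std(0))
m=(c[...,2]>.010)&(abs(c[...,0]-.55)<.05)&(c[...,1]<-.09)&(c[...,1]>-.175)&(c[...,2]<.03);P=c[m]
h=np.array([.5487,-.166]);a=np.radians(72.3);x=np.array([np.cos(a),np.sin(a)])
q=P[:,:2]-h;print('max along',(q@x).max(),'jaw y range',[(round(v.min(),4),round(v.max(),4)) for v in [(q@[-x[1],x[0]])[(q@x)>.05]]])
E
```

```text
[ 0.54702077 -0.16856152  0.02314012] [0.00241595 0.00219688 0.00078219]
max along 0.07123346918030814 jaw y range [(np.float64(-0.0295), np.float64(0.0318))]
```

```bash
python3 - <<'E'
from h import *
robot.reach([.5259,-.2367,.08],ori(72.3,1))
robot.movel([.5259,-.2367,.004],velocity=.1)
print(readout.read_position(),readout.read_contact_force(),readout.read_opening())
for o in (.78,.76,.74,.73,.72,.71):
    hand.move_gripper(o);ff=readout.read_finger_force();print(o,readout.read_opening(),ff)
    if np.max(ff)>3.5: break
print(readout.read_clock())
p=cams.capture('scene');save(p,'s2.png')
cv2.imwrite('pics/s2c.png',cv2.resize(cv2.imread('pics/s2.png')[130:290,100:380],(800,457)))
E
```

```text
[ 0.52652468 -0.23671019  0.00458955] [ 0.45649549 -0.49027596 -0.20900624] 1.004569706966384
0.78 0.781970919953598 8.670556079596281
8.6167
```

View pics/s2c.png

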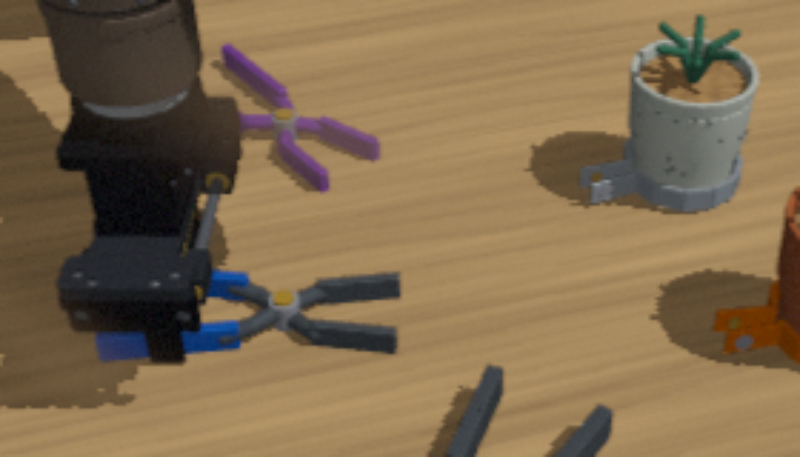

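The pliers are held across both handles with the jaws still open, hinge at crop (284,300). The force is slightly high, so I'll check and ease it.

```bash
python3 - <<'E'
from h import *
robot.pause(.2);print(readout.read_opening(),readout.read_finger_force())
for o in (.79,.80):
    if readout.read_finger_force()<7: break
    hand.move_gripper(o);robot.pause(.2);print(o,readout.read_opening(),readout.read_finger_force())
robot.movel([.5259,-.2367,.010],velocity=.03)
print(readout.read_finger_force(),readout.read_contact_force(),readout.read_clock())
p=cams.capture('scene');f=lambda L:[(np.round(d['centre'],4),round(d['confidence'],2)) for d in L]
print(f(spotter.tip_of(p,'pliers')),readout.read_position())
c=cloud(p);im=p['image']
m=(c[...,2]>.010)&(abs(c[...,0]-.55)<.06)&(c[...,1]<-.08)&(c[...,1]>-.18)&(c[...,2]<.04);P=c[m]
h=np.array(readout.read_position())[:2];a=np.radians(72.3);x=np.array([np.cos(a),np.sin(a)]);y=np.array([-x[1],x[0]])
q=P[:,:2]-h;s=q@x;j=s>.115;print('tip along from TCP',np.percentile(s,[98,99.5,100]),'jaw y',np.percentile((q@y)[j],[1,10,90,99]),P[:,2].max())
E
```

```text
0.7843135664484006 9.021999863907695
0.79 0.7862027316840845 4.163172107655555
4.065813396591693 [-0.83179066  0.40818805 -1.9317563 ] 9.6333
[(array([ 0.5461, -0.1717,  0.0008]), 0.94), (array([ 7.472e-01, -1.009e-01,  2.000e-04]), 0.76), (array([ 0.3407, -0.1242,  0.0023]), 0.71)] [ 0.52581511 -0.23660798  0.00967609]
tip along from TCP [0.14317313 0.14448926 0.14493525] jaw y [-0.03105789 -0.02900276  0.02548362  0.03052351] 0.027793770968023986
```

```bash
python3 - <<'E'
from h import *
robot.movel([.5259,-.2367,.03],velocity=.08)
robot.movel([.4875,-.142,.03],velocity=.08,frame=ori(91.7,1))
print(readout.read_finger_force(),readout.read_opening(),readout.read_contact_force())
robot.movel([.4875,-.142,.0065],velocity=.06)
print(readout.read_contact_force(),readout.read_position(),readout.read_clock())
p=cams.capture('scene');f=lambda L:[(np.round(d['centre'],4),round(d['confidence'],2)) for d in L]
print(f(spotter.tip_of(p,'pliers')),f(spotter.tip_of(p,'grey_pot')));c=cloud(p)
m=(c[...,2]>.010)&(abs(c[...,0]-.485)<.05)&(c[...,1]<.04)&(c[...,1]>-.06)&(c[...,2]<.04);P=c[m]
print('tips y',np.percentile(P[:,1],[98,99.5,100]))
j=P[P[:,1]<-0.03];k=P[P[:,1]>-.03];print('jaw x',np.percentile(k[:,0],[1,50,99]),P[:,2].max())
E
```

```text
3.422846468165517 0.7941202281077322 [ 1.12798283 -0.31528969 -1.75580541]
[ 0.44407061 -0.65247202 -1.88659688] [ 0.48709225 -0.14205372  0.00596626] 12.1
[(array([ 0.4821, -0.0726, -0.0028]), 0.87), (array([ 0.4778,  0.0832, -0.0019]), 0.68), (array([ 0.7469, -0.1022,  0.0034]), 0.61)] [(array([ 0.4808,  0.0807, -0.0052]), 0.65)]
tips y [-0.00040919  0.00137821  0.00156794]
jaw x [0.45394861 0.50561504 0.51358831] 0.021304646860390353
```

```bash
python3 - <<'E'
from h import *
robot.movel([.4848,-.046,.0065],velocity=.06)
print(readout.read_contact_force(),readout.read_position(),readout.read_finger_force())
robot.movel([.4848,-.046,.0045],velocity=.03)
print(readout.read_contact_force(),readout.read_clock())
for n in ('scene','side'):
    p=cams.capture(n);save(p,n+'3.png')
    f=lambda L:[(np.round(d['centre'],4),round(d['confidence'],2)) for d in L];print(f(spotter.tip_of(p,'pliers')),f(spotter.tip_of(p,'grey_pot')))
a=cv2.imread('pics/scene3.png')[130:270,190:400];cv2.imwrite('pics/s3c.png',cv2.resize(a,(800,533),interpolation=cv2.INTER_CUBIC))
E
```

```text
[-0.4012147  -0.18818986 -1.21612792] [ 0.48477224 -0.04623349  0.00646544] 2.763065307517536
[ 0.89112239 -0.84554468 -0.82411974] 14.25
[(array([ 0.479 ,  0.0218, -0.0024]), 0.74), (array([ 0.3397, -0.125 ,  0.0017]), 0.73), (array([ 0.7468, -0.1035, -0.0016]), 0.69)] [(array([ 0.4788,  0.0816, -0.0022]), 0.91)]
[(array([ 0.3387, -0.1282, -0.0004]), 0.83), (array([ 0.4862,  0.0227, -0.0005]), 0.78), (array([ 0.7476, -0.1055,  0.0033]), 0.68), (array([ 0.654 ,  0.1136, -0.0054]), 0.44)] []
```

View pics/s3c.png

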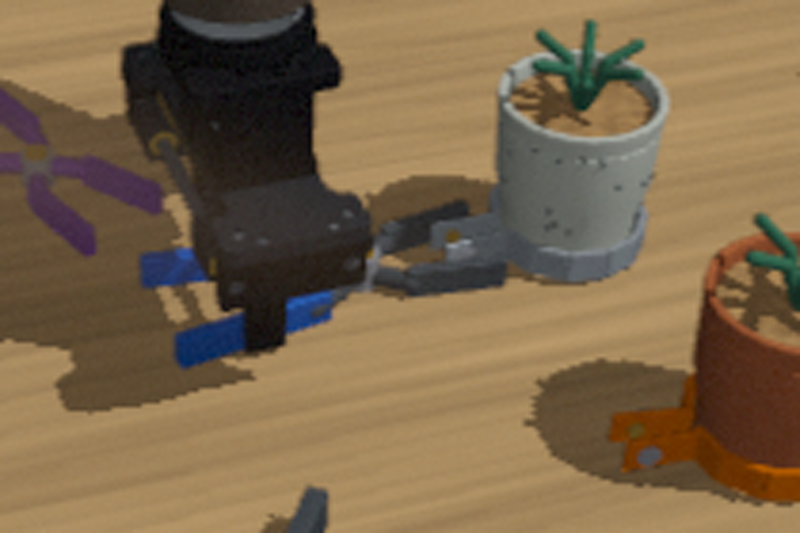

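The ears (455,240) sit centred between the jaws, which run from (400,270) to (500,275). Squeeze.

```bash
python3 - <<'E'
from h import *
for o in (.6,.5,.42,.3,.0):
    hand.move_gripper(o);print(o,round(readout.read_opening(),3),round(readout.read_finger_force(),1),np.round(readout.read_contact_force(),1))
robot.pause(.5);print(round(readout.read_opening(),3),readout.read_finger_force(),readout.read_clock())
p=cams.capture('scene');save(p,'scene4.png')
a=cv2.imread('pics/scene4.png')[150:240,240:390];cv2.imwrite('pics/s4c.png',cv2.resize(a,(800,480),interpolation=cv2.INTER_CUBIC))
E
```

```text
0.6 0.606 8.8 [ 0.7 -0.7 -0.8]
0.5 0.5 14.4 [ 3.3 -2.2 -0.2]
0.42 0.423 13.2 [ 2.9 -9.3 -0.6]
0.3 0.351 30.6 [  2.9 -12.4   1.1]
0.0 0.356 30.6 [  2.8 -13.    0.9]
0.358 30.580879929475486 17.175
```

View pics/s4c.png

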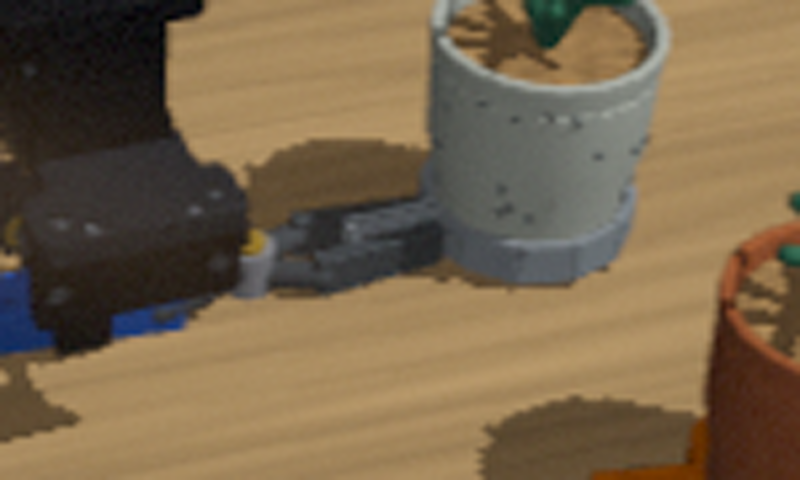

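Jaws are clamped on the ears and the force saturates at 31 N. I'll open the pliers with the hold kept and see whether the stud stayed shut.

```bash
python3 - <<'E'
from h import *
hand.move_gripper(.785);print(round(readout.read_opening(),3),readout.read_finger_force(),readout.read_contact_force(),readout.read_clock())
p=cams.capture('scene');save(p,'scene5.png')
a=cv2.imread('pics/scene5.png')[150:240,240:390];cv2.imwrite('pics/s5c.png',cv2.resize(a,(800,480),interpolation=cv2.INTER_CUBIC))
E
```

```text
0.787 6.538996591698378 [ 0.42621119  0.0344733  -0.76284832] 18.125
```

View pics/s5c.png

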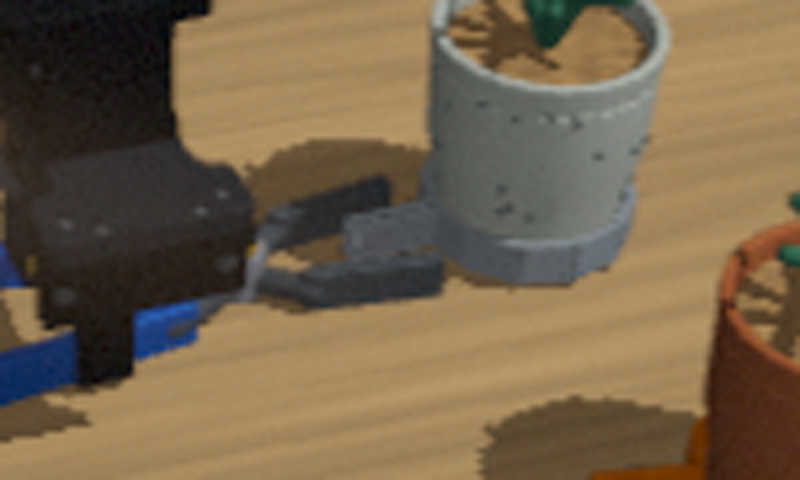

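The ears now form a single closed block at (390,228), free of the open jaws: clicked. Back out, lower, let go and check.

```bash
python3 - <<'E'
from h import *
robot.movel([.4875,-.140,.0055],velocity=.06);print(readout.read_contact_force(),readout.read_finger_force())
robot.movel([.4875,-.140,.0042],velocity=.03)
hand.move_gripper(1.0);robot.pause(.2)
robot.movel([.4875,-.140,.15],velocity=.12)
robot.reach([.479,.07,.24],ori(89,1));p,c=wrist('w_end');print(readout.read_clock())
m=(c[...,2]>.01)&(c[...,2]<.03)&(abs(c[...,0]-.48)<.02)&(abs(c[...,1]-.08)<.02);P=c[m];print('ears',P.min(0),P.max(0))
p=cams.capture('scene');save(p,'scene6.png')
a=cv2.imread('pics/w_end.png')[60:260,160:400];b=cv2.imread('pics/scene6.png')[120:280,120:400]
cv2.imwrite('pics/end.png',np.hstack([cv2.resize(a,(340,284)),cv2.resize(b,(460,284),interpolation=cv2.INTER_CUBIC)]))
E
```

```text
[-0.67238763  0.43835817 -1.42906799] 5.560186458751559
23.325
ears [0.47674998 0.06795531 0.01145741] [0.4884145  0.09927308 0.02529045]
```

View pics/end.png

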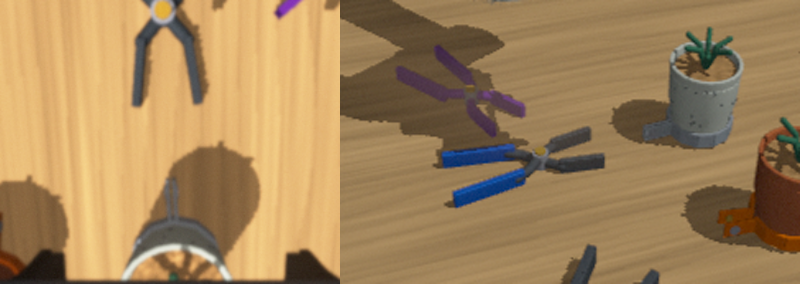

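The ears at (172,200) are shut, about 11 mm over the outsides. The pliers lie flat and free at (530,165), and the purple pliers and the terracotta pot are untouched.

```bash
python3 -c "
from h import *
print(robot.close_job())"
```

```text
the job is handed in; nothing more can be done
None
```

The grey collar is snapped shut (ears about 11 mm over the outsides, down from 22 mm open), the small blue pliers are lying flat on the bench, and the job was handed in at about 23 s on the robot clock.

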